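# Set the blade gap of a gel spreader with a feeler gauge

### The job

Pick up the black-handled feeler gauge and slide its steel blade flat along the bed of the gel spreader, through the gap under the spreader's blade. Then turn the adjusting screw until the gauge just drags: it can still be slid, but needs a light pull of about 5 N. Never clamp it hard, leave the gauge lying in the gap and let go of everything.

Things in the scene. Friction and masses are not known exactly. Their poses are not given: they have to be found in the camera images.
- bed: Flat bright metal bed of the gel spreader, fixed to the bench, 220 (x) x 150 (y) x 12 mm high. Origin at the centre of its underside, z up, x along its length. The gauge goes in along its +x. Its top is 12 mm above the origin.
- bridge: White bridge standing across the bed, fixed to it. Origin on the bed's top, under the middle of the spreader blade, 60 mm from the bed's centre along +x; x along the bed, y along the spreader blade, z up. Two uprights (24 x 16 mm) at y = +-60 mm; a beam 30 mm (x) x 136 mm (y), its top 90 mm above the origin. The screw stands in the middle of the beam.
- gap (a point): Same point as the bridge's origin: the gap. Above it hangs the steel spreader blade, 8 mm thick (x), 96 mm long (y). With the screw at 0 its flat lower edge is 5.7 to 8.1 mm above the bed: how it sits in its holder differs from day to day and is not measured. It is sprung: when it touches the gauge the pinch begins at about 0.6 N and then grows by about 8 N per mm of lowering.
- screw_knob (a point): Middle of the adjusting screw's black bar knob on top of the bridge, at the height to grip, 119 mm above the bridge's origin. The bar is 36 mm long (its own x), 10 mm wide (y) and 26 mm high, 16 mm clear above the beam. It turns about z and does not rise or sink.
- screw (a joint): Angle of the adjusting screw, rad, 0 to 4.5 (stops); it grows when turned clockwise seen from above, which lowers the spreader blade by 1.91 mm per rad (12 mm per turn). It starts at 0.1 to 0.4, holds where it is left and turns with about 0.1 N m.
- gauge_grip (a point): Centre of the feeler gauge's black grip, 15 mm above its underside; loose, 0.12 kg, flat on the bench, balancing 5 mm from here along +x. Grip 56 mm long (x), 24 wide (y), 30 high; from it a steel blade 4 mm thick, 20 wide, 90 long runs along +x, flush with its underside. Friction 0.6 (+-15 %) on each face: pinched with P N it slides at 1.2 P, plus 0.6 of what the hand bears down.
- gauge_tip (a point): Far end of the gauge's steel blade, in its middle, at the underside: 118 mm from gauge_grip along x. In place, this end lies about 15 mm (5 to 45) beyond the middle of the spreader blade, with the gauge flat on the bed and roughly square to the spreader blade.
There are look-alikes about, which are no part of the job. What is meant by the part that bears gauge_grip is not green, and is the larger of those in its own colour.

How it is judged:
On the way:
1. the gauge lies in the open gap, its end beyond the spreader blade, not yet pinched (x of gauge_tip in the frame of bridge above 0.005 m and z of gauge_tip in the frame of bridge below 0.005 m and y of gauge_tip in the frame of bridge between -0.03 and 0.03 m and contact force between bridge and gauge below 1 N), for 0.2 s.
At the end, for the whole second after the job is handed in: The gauge lies flat on the bed in the gap, its end 5 to 45 mm beyond the spreader blade's middle and within 30 mm of the middle sideways, square within 0.3 rad, at rest, and is pinched by the spreader blade with 1.5 to 7 N (x of gauge_tip in the frame of bridge between 0.005 and 0.045 m and y of gauge_tip in the frame of bridge between -0.03 and 0.03 m and z of gauge_tip in the frame of bridge below 0.004 m and angle between gauge_tip's own z axis and vertical below 0.05 rad and angle between the x axis of gauge_tip and the x axis of bridge, either way round below 0.3 rad and contact force between bridge and gauge between 1.5 and 7 N and linear speed of gauge below 0.005 m/s); the robot touches nothing.
It fails at once if the gauge is clamped hard: more than 20 N between the bridge's blade and the gauge (contact force between bridge and gauge above 20 N).
It also fails if it takes over 72 s, if anything falls off the work surface, if the arm or the gripper's body presses on something with over 40 N, if the wrist force passes 120 N, or if a joint passes its speed limit or range.

### The arm

A 7-joint arm with a two-finger parallel gripper is mounted at the origin on the work surface. World frame = base frame: x ahead of the robot, y to its left, z up, the work surface at z = 0. Lengths are in m, angles in rad, forces in N, time in s.
With the tool pointing down it reaches from about 0.4 to 0.875 m from the base axis. Payload 19.3 kg.
Tool frame: the origin (TCP) lies on the centre line of the jaws, within the pads' length; the fingertips stand 8 mm ahead of it and the grasp point (between the pads) lies 11 mm behind it (bot.tip_extent is the distance from the TCP to the fingertips, in m); x points along the fingers, y is the direction in which the jaws open and shut, and the axes are right-handed (so a half turn about x gives the same grasp; the last joint's range is limited). The gripper opens to 85 mm and grips with 20 to 120 N. Pads are 22 mm wide; open, the fingers measure 114 mm over their backs; the gripper's body (76 mm by 85 mm) begins 54 mm behind the grasp point. The pads swing forward as they close: fully open they stand 13 mm farther back than shut.
Start: joints at [-1.357, 0.521, -0.036, 1.599, 0.021, 1.021, -0.113], TCP at [0.175, 0.6, 0.239] pointing down, gripper open.
Joint ranges: [-2.91, 2.91], [-0.3, 2.13], [-1.5, 1.42], [0.17, 2.43], [-1.26, 4.41], [0.16, 1.93], [-2.52, 2.52]. Speed limits (rad/s): [1.89, 1.89, 2.39, 2.39, 3.01, 3.01, 3.01].

### API

Orientations are given as [roll, pitch, yaw] about the fixed x, y, z axes, in that order (R = Rz(yaw) Ry(pitch) Rx(roll)).
In Python, from workcell import sensors, imaging, order, bot gives the robot as it stands.
- The arm moves only by the tool arm_command, never from a script. Its argument "commands" is a list of rows, each an object of numbers: "dx", "dy", "dz": the shift along the tool's x, y, z in cm; "twist": the turn about the tool's x in rad. A call has 1 to 12 rows; each row is the pose to reach, as a shift and turn from the pose measured when the call began, along the tool's axes at that moment; what a row does not reach only later rows make up. A row lasts 1/12 s, in which the tool goes at most 41.7 mm and 7.16 degrees, less where a joint would pass 70% of its speed; a pose out of reach is approached as far as the arm can. A call with a gripper value outside its range is refused whole. "grip" is the closure, from -1 (fully open) to 1 (shut), set as the call begins (left out, the last holds). The fingers move at their own pace and stop on an object; "squeeze" is the grip in N (left out, the last holds). Time passes only in rows, so rows that repeat a pose let the fingers close. It gives the time, the measured TCP pose, the force and the opening at its end, in the units of the state.
- sensors.observe(): the state, without advancing time (a new reading comes with each control period).
- imaging.grab_frame(name): name is "scene" or "top" or "wrist"; returns the picture (400x640x3 uint8, red, green, blue); there is no depth.
- imaging.camera_info(name): a dict with "fx", "fy", "cx", "cy" (pixels), "origin" and "attitude" of the camera in the world. Camera axes: x right, y down, z forward; pixel columns grow to the right and rows downward; lengths in m; the calibration is good to about 2 mm. A picture is of the moment at which its call begins: read the wrist's pose just before it. camera_info takes no time and is no camera call; for the wrist camera it gives the pose at the moment of the call.
- order.job_done(): hands the job in, once; it reports no verdict.
The state is a dict: "clock": time; "qpos": joint angles; "qd": joint speeds; "joint_efforts": joint torques, N m; "position": TCP position; "tool_rot": TCP orientation; "force": force on the tool from outside, world axes, zero at the start; "moment": the same for the moment, N m; "grip_width": finger opening in m.
Only numpy, scipy, OpenCV 4.12 (cv2) and the standard library are available. Lean on these libraries where they do the work, as an engineer would, in place of code of your own. Each camera call takes 0.05 s, during which the arm holds its last target.

## Working session

There is one attempt and no reset: what is moved stays moved. The work goes in short steps, Python scripts to look and compute and a tool call to move; the robot and the scene stay as the last step left them, time stands still between calls to the robot, and variables do not carry over. Pictures are saved under pics/ and viewed, and the job is handed in when it is done.

Besides the shell and the picture viewer there is one more tool, called in YAML: its name, and indented under it one key for each argument. arm_command: Moves the arm, as the interface text tells. Its arguments: {"type":"object","properties":{"commands":{"type":"array"},"grip":{"type":"number"},"squeeze":{"type":"number"}},"required":["commands"]}

```bash
ls; mkdir -p pics; python3 - <<'E'
from workcell import sensors, imaging, order, bot
import cv2
s=sensors.observe(); print(s); print([a for a in dir(bot) if a[0]!='_'])
for n in ("scene","top"):
    print(n,imaging.camera_info(n))
    cv2.imwrite(f"pics/{n}0.png",imaging.grab_frame(n)[:,:,::-1])
E
```

```text
pics
{'clock': 0.0, 'qpos': array([-1.35721884,  0.52199316, -0.03633789,  1.60000874,  0.02117281,
        1.02109976, -0.11279415]), 'qd': array([ 0.00060535, -0.00129486,  0.00144374,  0.00042058,  0.00035169,
        0.00195284,  0.00033814]), 'joint_efforts': array([ 6.34682619e-04, -9.27102399e+01,  1.98032275e+00, -3.69924438e+01,
        1.78303354e-02,  8.24481976e-03,  3.17707827e-05]), 'position': array([0.17491949, 0.59967834, 0.23873833]), 'tool_rot': array([-1.52425813,  1.56967101, -1.80804485]), 'force': array([-0.18964613, -0.20414161, -0.83037578]), 'moment': array([-0.00776278,  0.01071958,  0.02976237]), 'grip_width': 0.08565422964497825}
['IKError', 'tip_extent']
scene {'fx': 368.3169209068344, 'fy': 368.3169209068344, 'cx': 324.4933376850085, 'cy': 190.7769618708462, 'origin': array([0.76711249, 0.43112535, 0.7973557 ]), 'attitude': array([-2.49742761e+00,  1.41213338e-03,  2.44978779e+00])}
top {'fx': 405.70850502035495, 'fy': 405.70850502035495, 'cx': 323.86148924093965, 'cy': 196.662517531195, 'origin': array([0.3743503 , 0.03314333, 1.17908648]), 'attitude': array([-3.07968296, -0.00479261, -1.55381408])}
```

View pics/scene0.png

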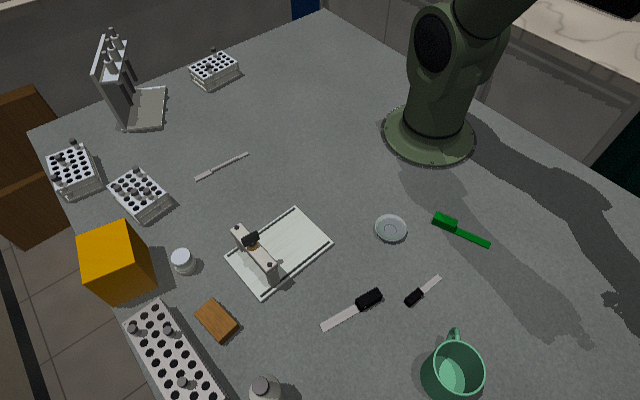

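View pics/top0.png

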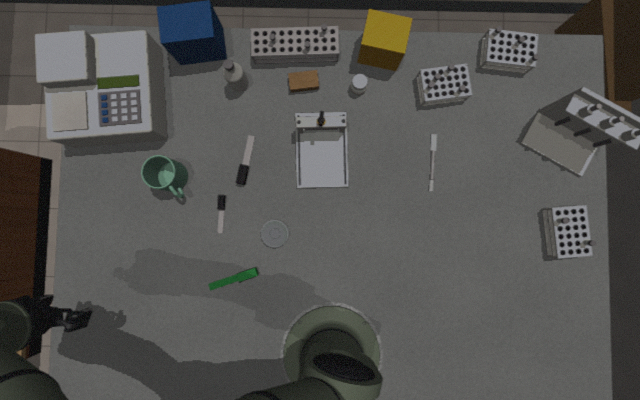

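Candidates in the top view for the gauge: the large black-handled one at (243,174), the small black-handled one at (222,202), the green one at (240,277) and the pale knife-like one at (432,160). I choose the large black one and will check it in a close crop, along with the bridge.

```bash
cat > h.py <<'E'
import numpy as np, cv2
from scipy.spatial.transform import Rotation as R
from workcell import sensors, imaging, order, bot
def rot(a): return R.from_euler('xyz',a).as_matrix()
def cast(ci,uv,z):
    uv=np.atleast_2d(uv).astype(float); A=rot(ci['attitude'])
    d=np.c_[(uv[:,0]-ci['cx'])/ci['fx'],(uv[:,1]-ci['cy'])/ci['fy'],np.ones(len(uv))]@A.T
    o=np.array(ci['origin']); return o+d*((z-o[2])/d[:,2])[:,None]
def proj(ci,p):
    c=(np.atleast_2d(p)-ci['origin'])@rot(ci['attitude'])
    return np.c_[c[:,0]/c[:,2]*ci['fx']+ci['cx'],c[:,1]/c[:,2]*ci['fy']+ci['cy']]
def st():
    s=sensors.observe(); M=rot(s['tool_rot'])
    print('t',round(s['clock'],2),'p',s['position'].round(4),'F',s['force'].round(2),'w',round(s['grip_width'],4),'q',s['qpos'].round(2)); print(M.round(3))
    return s,M
E
python3 - <<'E'
from h import *
t=cv2.imread('pics/top0.png'); s=cv2.imread('pics/scene0.png')
c1=cv2.resize(t[100:220,205:360],None,fx=5,fy=5,interpolation=cv2.INTER_CUBIC); cv2.imwrite('pics/c1.png',c1)
c2=cv2.resize(s[195:345,215:450],None,fx=3.4,fy=3.4,interpolation=cv2.INTER_CUBIC); cv2.imwrite('pics/c2.png',c2)
ct,cs=imaging.camera_info('top'),imaging.camera_info('scene')
# black blobs
for nm,im,ci in(('top',t,ct),('scene',s,cs)):
    g=im.max(2); m=(g<40).astype(np.uint8)
    n,l,stt,cen=cv2.connectedComponentsWithStats(m)
    for i in range(1,n):
        if 15<stt[i,4]<600: print(nm,cen[i].round(1),stt[i],cast(ci,cen[i],0.03)[0].round(4), cv2.minAreaRect(np.argwhere(l==i)[:,::-1].astype(np.float32)))
E
```

```text
top [633.2   4.5] [626   0  14  10  53] [ 1.0264 -0.8691  0.03  ] ((632.5, 4.5), (9.0, 13.0), 90.0)
top [618.6  13. ] [615   5  12  21  64] [ 0.9997 -0.8255  0.03  ] ((618.2010498046875, 13.91151237487793), (9.527158737182617, 20.40054702758789), 21.250507354736328)
top [626.8  41.6] [614   9  26  66 499] [ 0.9142 -0.847   0.03  ] ((627.0513916015625, 41.65420150756836), (24.684921264648438, 65.2803726196289), 1.5911403894424438)
top [214.   18.2] [212  11   6  14  24] [0.9608 0.3578 0.03  ] ((214.39602661132812, 17.460399627685547), (13.134490966796875, 4.079652309417725), 84.2894058227539)
top [575.4  18.9] [571  15   9   9  29] [ 0.9794 -0.6981  0.03  ] ((575.2838745117188, 19.29729461669922), (7.233555316925049, 8.713146209716797), 9.462322235107422)
top [595.3  21.4] [590  19  12   7  29] [ 0.973  -0.7564  0.03  ] ((595.5, 21.000017166137695), (5.81377649307251, 10.733126640319824), 63.43495178222656)
top [586.2  29. ] [577  23  19  11  54] [ 0.9496 -0.7292  0.03  ] ((585.8800048828125, 30.33999252319336), (10.399999618530273, 15.000000953674316), 53.13010025024414)
top [217.8  
[... 7073 characters left out ...]
] [164 380   9   8  51] [0.9136 0.1475 0.03  ] ((168.0, 383.5), (7.0, 8.0), 90.0)
scene [205.3 385.5] [202 382   8   8  51] [0.8612 0.1944 0.03  ] ((205.5, 385.5), (7.0, 7.0), 90.0)
scene [265.1 390.7] [258 383  12  13  24] [0.7802 0.2728 0.03  ] ((264.672119140625, 390.3934326171875), (4.3532538414001465, 15.620499610900879), 39.80556869506836)
scene [174.5 394.8] [171 391   8   9  51] [0.9125 0.172  0.03  ] ((174.50001525878906, 395.00006103515625), (6.363960266113281, 7.77817440032959), 45.0)
scene [193.6 395.6] [190 392   8   8  52] [0.886  0.1956 0.03  ] ((193.5, 395.5), (7.0, 7.0), 90.0)
scene [212.6 396.2] [209 392   8   8  48] [0.8595 0.2189 0.03  ] ((212.5, 395.5), (7.0, 7.0), 90.0)
```

View pics/c1.png

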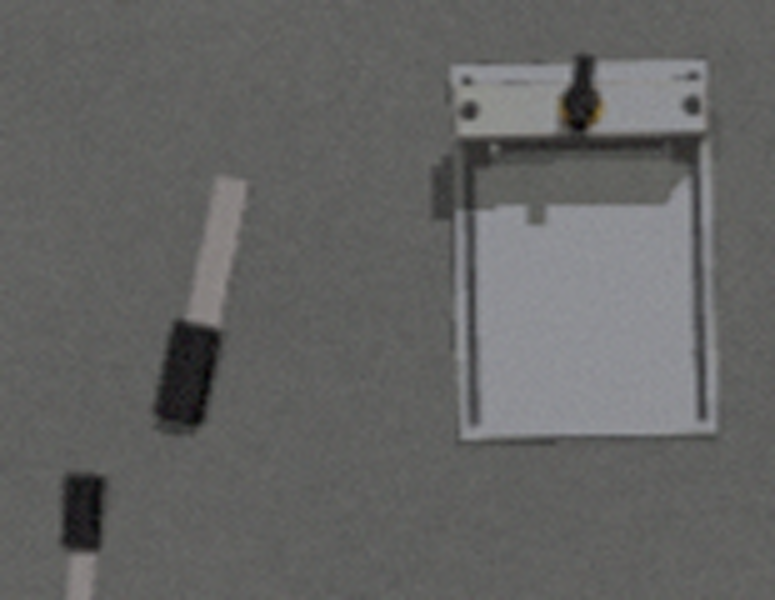

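View pics/c2.png

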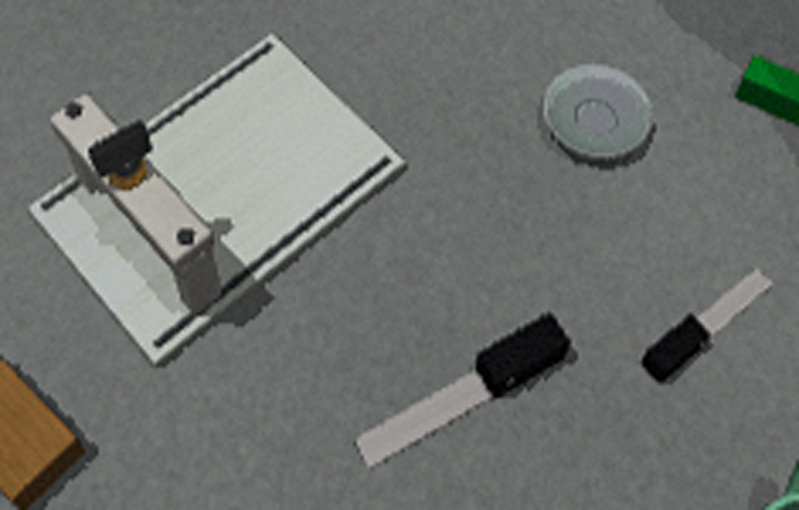

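The large black gauge (grip 242,174; blade tip about 251,136) is the one I want. The bridge is at the upper end of the bed (corners near 295,112 to 348,187) and the knob is near (321,118), with its bar roughly along the bed's x.

```bash
python3 - <<'E'
from h import *
ct,cs=imaging.camera_info('top'),imaging.camera_info('scene')
U=lambda p:[((a+.5)/5-.5+205,(b+.5)/5-.5+100) for a,b in p]
V=lambda p:[((a+.5)/3.4-.5+215,(b+.5)/3.4-.5+195) for a,b in p]
bt=cast(ct,U([(461,438),(716,434),(707,60),(451,63)]),.012); print('bed top view',bt.round(4).tolist())
bs=cast(cs,V([(270,36),(405,162),(157,362),(31,208)]),.012); print('bed scene',bs.round(4).tolist())
for b in(bt,bs): print('c',b.mean(0).round(4))
# bed order top: (-x,+y),(-x,-y),(+x,-y),(+x,+y)
d=bt[3]+bt[2]-bt[0]-bt[1]; print('yaw top',np.arctan2(d[1],d[0]), np.linalg.norm(d)/2)
# scene: (-x,-y?)...
d=bs[3]+bs[2]-bs[0]-bs[1]; print('yaw sc',np.arctan2(d[1],d[0]),np.linalg.norm(d)/2)
tt=cast(ct,U([(216,177),(248,181)]),.004); ts=cast(cs,V([(357,438),(371,466)]),.004)
print('tip',tt.mean(0),ts.mean(0))
gt=cast(ct,U([(178,320),(221,328),(156,420),(202,428)]),.03); print('grip top',gt.round(4).tolist(),gt.mean(0))
gs=cast(cs,V([(476,358),(498,382),(550,315),(572,340)]),.03); print('grip sc',gs.round(4).tolist(),gs.mean(0))
kt=cast(ct,U([(584,56),(576,130)]),.144); ks=cast(cs,V([(96,158),(148,127)]),.144); print('knob',kt,ks)
st()
E
```

```text
bed top view [[0.4728, 0.1073, 0.012], [0.4777, -0.0398, 0.012], [0.6968, -0.0316, 0.012], [0.6923, 0.1178, 0.012]]
bed scene [[0.4822, -0.0381, 0.012], [0.4737, 0.1102, 0.012], [0.69, 0.119, 0.012], [0.6965, -0.0278, 0.012]]
c [0.5849 0.0384 0.012 ]
c [0.5856 0.0408 0.012 ]
yaw top 0.042496882147035446 0.21952105986845527
yaw sc 0.044373286625821254 0.2155217177949882
tip [0.62321812 0.24502531 0.004     ] [0.62227423 0.24527431 0.004     ]
grip top [[0.5359, 0.2688, 0.03], [0.5318, 0.2442, 0.03], [0.4785, 0.2796, 0.03], [0.4744, 0.2533, 0.03]] [0.50515078 0.26147658 0.03      ]
grip sc [[0.5364, 0.2517, 0.03], [0.5362, 0.2716, 0.03], [0.481, 0.2611, 0.03], [0.4819, 0.2818, 0.03]] [0.50887544 0.266573   0.03      ]
knob [[0.6612702  0.03943141 0.144     ]
 [0.62237189 0.04289138 0.144     ]] [[0.66200907 0.04531699 0.144     ]
 [0.62657039 0.04721379 0.144     ]]
t 0.1 p [0.175  0.5997 0.2388] F [-0.04  0.21  0.51] w 0.0856 q [-1.36  0.52 -0.04  1.6   0.02  1.02 -0.11]
[[-0.     0.28   0.96 ]
 [-0.001  0.96  -0.28 ]
 [-1.    -0.001  0.   ]]
```

arm_command:
  commands:
    - {"dz": 20.6, "dy": -11.5, "dx": 0, "twist": -0.06}
    - {"dz": 20.6, "dy": -11.5, "dx": 0, "twist": -0.119}
    - {"dz": 20.6, "dy": -11.5, "dx": 0, "twist": -0.119}
    - {"dz": 20.6, "dy": -11.5, "dx": 0, "twist": -0.119}
    - {"dz": 41.3, "dy": -23, "dx": 0, "twist": -0.119}
    - {"dz": 41.3, "dy": -23, "dx": 2, "twist": -0.119}
    - {"dz": 41.3, "dy": -23, "dx": 5, "twist": -0.119}
    - {"dz": 41.3, "dy": -23, "dx": 7, "twist": -0.119}
    - {"dz": 41.3, "dy": -23, "dx": 9, "twist": -0.119}
    - {"dz": 41.3, "dy": -23, "dx": 10, "twist": -0.119}
    - {"dz": 41.3, "dy": -23, "dx": 10, "twist": -0.119}
    - {"dz": 41.3, "dy": -23, "dx": 10, "twist": -0.119}
  grip: -0.2
  squeeze: 40

```text
clock: 1.1
position: [0.5081, 0.2609, 0.1377]
tool_rot: [-1.729, 1.569, -1.894]
force: [1.0, 0.0, 0.6]
grip_width: 0.0512
```

```bash
python3 - <<'E'
from h import *
ci=imaging.camera_info('wrist'); im=imaging.grab_frame('wrist')[:,:,::-1].copy(); cv2.imwrite('pics/w1.png',im); print(ci)
st()
E
```

```text
{'fx': 313.650221124842, 'fy': 313.650221124842, 'cx': 319.14777961502557, 'cy': 198.55736194921258, 'origin': array([0.43674048, 0.27252064, 0.27350339]), 'attitude': array([2.85338602e+00, 1.32688034e-03, 1.40519791e+00])}
t 1.15 p [0.5111 0.255  0.1348] F [  0.54 -11.87  -4.96] w 0.0514 q [-0.58  0.57  0.01  1.83 -0.01  0.74  0.84]
[[-0.002  0.17   0.985]
 [-0.006  0.985 -0.17 ]
 [-1.    -0.006 -0.001]]
```

View pics/w1.png

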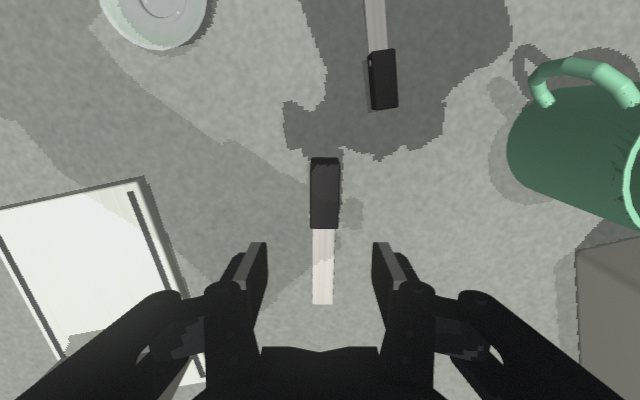

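```bash
python3 - <<'E'
from h import *
ci=imaging.camera_info('wrist'); im=imaging.grab_frame('wrist')[:,:,::-1].copy(); cv2.imwrite('pics/w2.png',im)
s,M=st()
c=cv2.resize(im[140:320,270:400],None,fx=3,fy=3,interpolation=cv2.INTER_CUBIC);cv2.imwrite('pics/w2c.png',c)
h=cv2.cvtColor(im,cv2.COLOR_BGR2HSV)
b=(im.max(2)<60).astype(np.uint8); n,l,q,cen=cv2.connectedComponentsWithStats(b[:240])
for i in range(1,n):
    if q[i,4]>500: print(q[i],cen[i],cv2.minAreaRect(np.argwhere(l==i)[:,::-1].astype(np.float32)))
E
```

```text
t 1.2 p [0.5092 0.2575 0.1362] F [-0.6   1.06 -0.47] w 0.0513 q [-0.58  0.57  0.01  1.83 -0.01  0.74  0.83]
[[-0.002  0.17   0.985]
 [-0.005  0.985 -0.17 ]
 [-1.    -0.005 -0.002]]
[ 375   42   32   63 1712] [390.70969626  73.31658879] ((390.50762939453125, 73.10659790039062), (61.2724609375, 29.21129035949707), 85.91438293457031)
[ 317  153   31   73 1292] [333.49922601 191.99613003] ((332.0, 189.0), (72.0, 30.0), 90.0)
```

View pics/w2c.png

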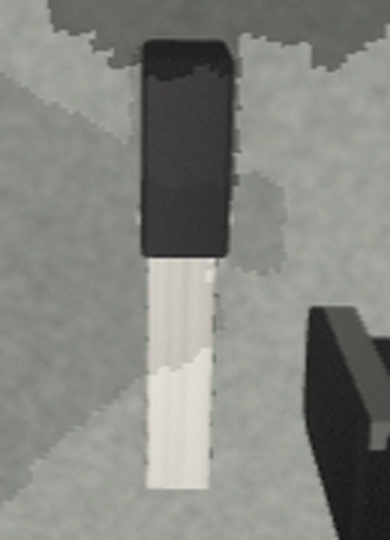

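```bash
python3 - <<'E'
from h import *
ci=imaging.camera_info('wrist')
s,M=st()
f=lambda a,b:(270+a/3,140+b/3)
P=cast(ci,[f(178.5,488),f(180.5,275)],.004); print(P)
d=P[0]-P[1]; y=np.arctan2(d[1],d[0]); print('yaw',y,'grip',P[0]-.118*np.array([np.cos(y),np.sin(y),0]))
print(cast(ci,[f(143,258),f(228,258),f(144,75),f(230,75)],.03))
E
```

```text
t 1.2 p [0.5092 0.2575 0.1362] F [-0.6   1.06 -0.47] w 0.0513 q [-0.58  0.57  0.01  1.83 -0.01  0.74  0.83]
[[-0.002  0.17   0.985]
 [-0.005  0.985 -0.17 ]
 [-1.    -0.005 -0.002]]
[[0.6231174  0.24698339 0.004     ]
 [0.54875419 0.25975601 0.004     ]]
yaw -0.1701001748777901 grip [0.5068204  0.26695855 0.004     ]
[[0.53130792 0.2513851  0.03      ]
 [0.53524943 0.27444014 0.03      ]
 [0.48119013 0.26038903 0.03      ]
 [0.48497971 0.28241379 0.03      ]]
```

arm_command:
  commands:
    - {"dx": 3, "dy": 0.8, "dz": -0.2}
    - {"dx": 6, "dy": 0.85, "dz": -0.2}
    - {"dx": 8.5, "dy": 0.9, "dz": -0.2}
    - {"dx": 10.5, "dy": 0.9, "dz": -0.2}
    - {"dx": 11.5, "dy": 0.9, "dz": -0.2}
    - {"dx": 12.2, "dy": 0.9, "dz": -0.2}
    - {"dx": 12.4, "dy": 0.9, "dz": -0.2}
    - {"dx": 12.4, "dy": 0.9, "dz": -0.2}
    - {"dx": 12.4, "dy": 0.9, "dz": -0.2}

```text
validation failed for argument at $.co...
```

```bash
python3 - <<'E'
from h import *
im=imaging.grab_frame('wrist')[:,:,::-1].copy(); cv2.imwrite('pics/w3.png',im)
s,M=st()
E
```

```text
t 1.25 p [0.5078 0.2603 0.1374] F [-0.69  0.51 -0.57] w 0.0516 q [-0.59  0.57  0.01  1.83 -0.01  0.75  0.83]
[[-0.002  0.168  0.986]
 [-0.003  0.986 -0.168]
 [-1.    -0.004 -0.002]]
```

View pics/w3.png

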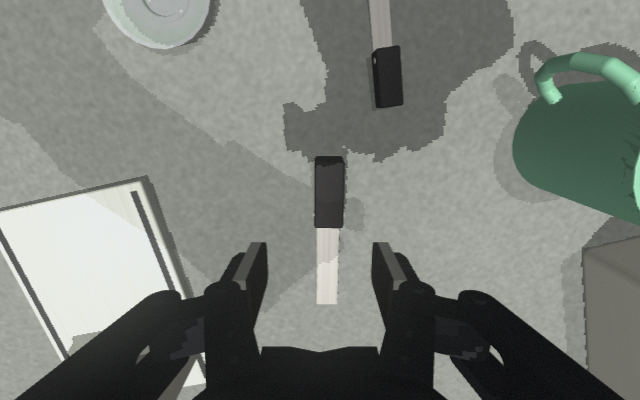

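arm_command:
  commands:
    - {"dx": 3, "dy": 0.6, "dz": -0.1, "twist": 0}
    - {"dx": 6, "dy": 0.6, "dz": -0.1, "twist": 0}
    - {"dx": 8.5, "dy": 0.6, "dz": -0.1, "twist": 0}
    - {"dx": 10.5, "dy": 0.6, "dz": -0.1, "twist": 0}
    - {"dx": 11.5, "dy": 0.6, "dz": -0.1, "twist": 0}
    - {"dx": 12.2, "dy": 0.6, "dz": -0.1, "twist": 0}
    - {"dx": 12.5, "dy": 0.6, "dz": -0.1, "twist": 0}
    - {"dx": 12.5, "dy": 0.6, "dz": -0.1, "twist": 0}
    - {"dx": 12.5, "dy": 0.6, "dz": -0.1, "twist": 0}

```text
clock: 2.0
position: [0.508, 0.2664, 0.0133]
tool_rot: [-1.83, 1.568, -1.999]
force: [-0.6, -0.1, 0.3]
grip_width: 0.0512
```

```bash
python3 - <<'E'
from h import *
im=imaging.grab_frame('wrist')[:,:,::-1].copy(); cv2.imwrite('pics/w4.png',im)
s,M=st()
E
```

```text
t 2.05 p [0.5081 0.2664 0.0134] F [ 0.   -0.23  0.87] w 0.0512 q [-0.59  0.77  0.    1.87 -0.    0.51  0.82]
[[-0.001  0.168  0.986]
 [-0.002  0.986 -0.168]
 [-1.    -0.003 -0.001]]
```

View pics/w4.png

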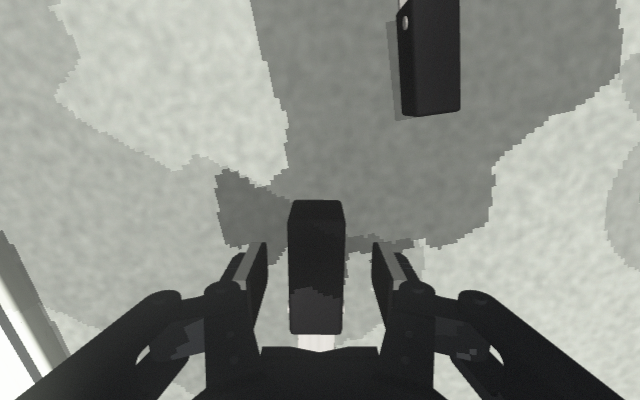

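Gauge grip (290–345, 200–335) is centred between the pads; closing.

arm_command:
  commands:
    - {"dx": 0.15, "dy": 0, "dz": 0, "twist": 0}
    - {"dx": 0.15, "dy": 0, "dz": 0, "twist": 0}
    - {"dx": 0.15, "dy": 0, "dz": 0, "twist": 0}
    - {"dx": 0.15, "dy": 0, "dz": 0, "twist": 0}
    - {"dx": 0.15, "dy": 0, "dz": 0, "twist": 0}
    - {"dx": 0.15, "dy": 0, "dz": 0, "twist": 0}
  grip: 1
  squeeze: 40

```text
clock: 2.55
position: [0.5085, 0.2665, 0.0126]
tool_rot: [-1.464, 1.569, -1.634]
force: [-0.9, -0.5, 7.9]
grip_width: 0.0234
```

```bash
python3 - <<'E'
from h import *
s,M=st()
E
```

```text
t 2.55 p [0.5085 0.2665 0.0126] F [-0.94 -0.51  7.91] w 0.0234 q [-0.59  0.77  0.    1.87 -0.    0.5   0.82]
[[-0.     0.168  0.986]
 [-0.002  0.986 -0.168]
 [-1.    -0.002  0.   ]]
```

arm_command:
  commands:
    - {"dx": -2, "dy": 0, "dz": 0, "twist": 0}
    - {"dx": -5, "dy": 0, "dz": 0, "twist": 0}
    - {"dx": -5, "dy": -3, "dz": 0.4, "twist": -0.03}
    - {"dx": -5, "dy": -7, "dz": 1, "twist": -0.07}
    - {"dx": -5, "dy": -11, "dz": 1.6, "twist": -0.11}
    - {"dx": -5, "dy": -15, "dz": 2.2, "twist": -0.15}
    - {"dx": -5, "dy": -18.5, "dz": 2.7, "twist": -0.18}
    - {"dx": -5, "dy": -21, "dz": 3, "twist": -0.2}
    - {"dx": -5, "dy": -22.4, "dz": 3.2, "twist": -0.212}
    - {"dx": -5, "dy": -22.8, "dz": 3.2, "twist": -0.212}
    - {"dx": -5, "dy": -22.8, "dz": 3.2, "twist": -0.212}
    - {"dx": -5, "dy": -22.8, "dz": 3.2, "twist": -0.212}

```text
clock: 3.55
position: [0.5018, 0.0374, 0.0632]
tool_rot: [-1.459, 1.569, -1.417]
force: [1.0, 0.8, -1.4]
grip_width: 0.0234
```

```bash
python3 - <<'E'
from h import *
for n in('top','scene','wrist'):
    im=imaging.grab_frame(n)[:,:,::-1].copy(); cv2.imwrite(f'pics/{n}5.png',im)
s,M=st()
t=cv2.imread('pics/top5.png');c=cv2.resize(t[100:200,270:370],None,fx=4,fy=4,interpolation=cv2.INTER_CUBIC)
s=cv2.imread('pics/scene5.png');d=cv2.resize(s[195:315,215:345],None,fx=3,fy=3.3333,interpolation=cv2.INTER_CUBIC)
cv2.imwrite('pics/m5.png',np.hstack([c,d]))
E
```

```text
t 3.7 p [0.5017 0.0378 0.0631] F [-0.19  0.36 -1.36] w 0.0231 q [-0.13  0.61 -0.08  2.04  0.1   0.49  1.32]
[[-0.    -0.044  0.999]
 [-0.001  0.999  0.044]
 [-1.    -0.001 -0.   ]]
```

View pics/m5.png

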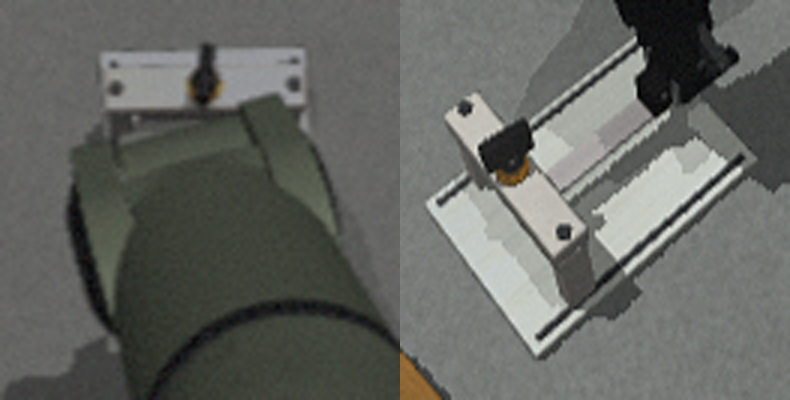

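View pics/wrist5.png

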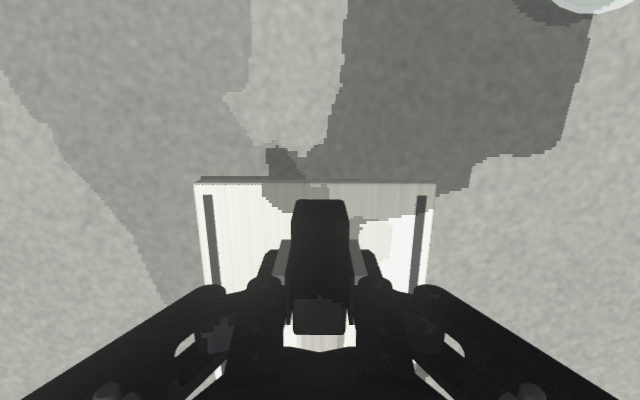

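The gauge is aligned with the bed and centred (wrist: bed edges at 194 and 435, gauge at 320). Lowering onto the bed short of the blade.

arm_command:
  commands:
    - {"dx": 1.5, "dy": 0, "dz": 0, "twist": 0}
    - {"dx": 2.7, "dy": 0, "dz": 0, "twist": 0}
    - {"dx": 3.3, "dy": 0, "dz": 0, "twist": 0}
    - {"dx": 3.6, "dy": 0, "dz": 0, "twist": 0}
    - {"dx": 3.75, "dy": 0, "dz": 0, "twist": 0}
    - {"dx": 3.85, "dy": 0, "dz": 0, "twist": 0}
    - {"dx": 3.85, "dy": 0, "dz": 0, "twist": 0}
    - {"dx": 3.85, "dy": 0, "dz": 0, "twist": 0}

```text
clock: 4.37
position: [0.5019, 0.0379, 0.0249]
tool_rot: [-1.237, 1.569, -1.193]
force: [-0.4, -0.5, -1.0]
grip_width: 0.0233
```

```bash
python3 - <<'E'
from h import *
s,M=st(); print(s['moment'])
E
```

```text
t 4.37 p [0.5019 0.0379 0.0249] F [-0.44 -0.47 -1.03] w 0.0233 q [-0.14  0.68 -0.07  2.05  0.12  0.41  1.31]
[[ 0.001 -0.044  0.999]
 [-0.001  0.999  0.044]
 [-1.    -0.001  0.   ]]
[-0.02120879  0.0033987   0.04119449]
```

arm_command:
  commands:
    - {"dx": 0.05, "dy": 0, "dz": 0, "twist": 0}
    - {"dx": 0.1, "dy": 0, "dz": 0, "twist": 0}
    - {"dx": 0.1, "dy": 0, "dz": 0, "twist": 0}
    - {"dx": 0.1, "dy": 0, "dz": 0, "twist": 0}

```text
clock: 4.7
position: [0.5022, 0.0379, 0.0246]
tool_rot: [-0.787, 1.569, -0.743]
force: [-2.7, 0.4, 11.7]
grip_width: 0.0233
```

```bash
python3 - <<'E'
from h import *
s,M=st(); print(s['moment'])
im=imaging.grab_frame('scene')[:,:,::-1]; cv2.imwrite('pics/s6.png',cv2.resize(im[195:315,215:365],None,fx=5,fy=5,interpolation=cv2.INTER_CUBIC))
E
```

```text
t 4.7 p [0.5022 0.0379 0.0246] F [-2.74  0.36 11.69] w 0.0233 q [-0.14  0.68 -0.07  2.05  0.12  0.41  1.31]
[[ 0.001 -0.044  0.999]
 [-0.001  0.999  0.044]
 [-1.    -0.001  0.001]]
[-0.07354327  0.54915948 -0.02704403]
```

View pics/s6.png

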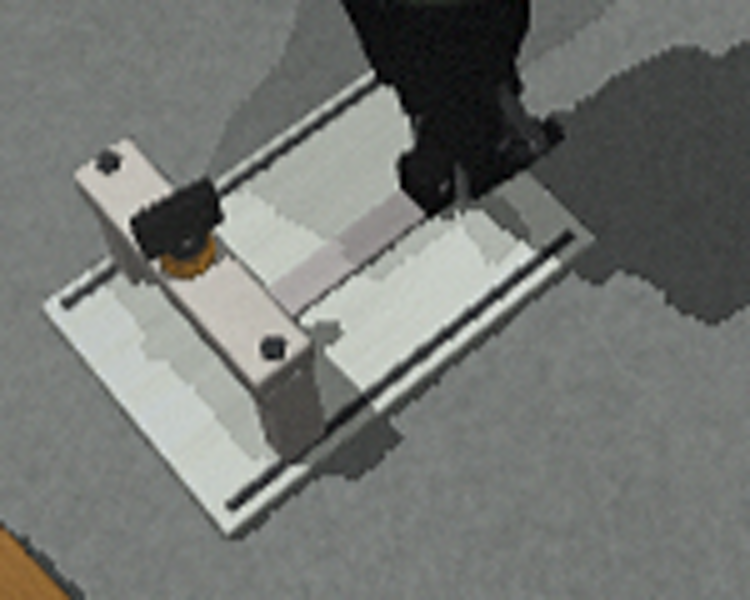

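arm_command:
  commands:
    - {"dx": 0, "dy": 0, "dz": 0, "twist": 0}
    - {"dx": 0, "dy": 0, "dz": 0, "twist": 0}
    - {"dx": -0.05, "dy": 0, "dz": 0, "twist": 0}
    - {"dx": -0.05, "dy": 0, "dz": 0, "twist": 0}
  grip: 0.2

```text
clock: 5.08
position: [0.5022, 0.0378, 0.0252]
tool_rot: [-0.776, 1.569, -0.732]
force: [0.6, -0.4, -0.3]
grip_width: 0.0344
```

```bash
python3 - <<'E'
from h import *
s,M=st(); print(s['moment'])
E
```

```text
t 5.08 p [0.5022 0.0378 0.0252] F [ 0.62 -0.37 -0.28] w 0.0344 q [-0.14  0.68 -0.07  2.05  0.12  0.41  1.31]
[[ 0.001 -0.044  0.999]
 [-0.001  0.999  0.044]
 [-1.    -0.001  0.001]]
[0.01693103 0.0368031  0.02493699]
```

arm_command:
  commands:
    - {"dx": 0, "dy": 0, "dz": 0, "twist": 0}
    - {"dx": 0, "dy": 0, "dz": 0, "twist": 0}
    - {"dx": 0, "dy": 0, "dz": 0, "twist": 0}
    - {"dx": 0, "dy": 0, "dz": 0, "twist": 0}
    - {"dx": 0, "dy": 0, "dz": 0, "twist": 0}
  grip: 1
  squeeze: 30

```text
clock: 5.5
position: [0.5023, 0.0378, 0.0253]
tool_rot: [-0.752, 1.569, -0.708]
force: [-1.4, -1.1, 5.3]
grip_width: 0.0234
```

```bash
python3 - <<'E'
from h import *
s,M=st(); print(s['moment'])
E
```

```text
t 5.5 p [0.5023 0.0378 0.0253] F [-1.4  -1.11  5.31] w 0.0234 q [-0.14  0.68 -0.07  2.05  0.12  0.41  1.31]
[[ 0.002 -0.044  0.999]
 [-0.001  0.999  0.044]
 [-1.    -0.001  0.002]]
[-0.06182581  0.22153748 -0.07744973]
```

arm_command:
  commands:
    - {"dx": 0, "dy": 0, "dz": 0.5, "twist": 0}
    - {"dx": 0, "dy": 0, "dz": 1.0, "twist": 0}
    - {"dx": 0, "dy": 0, "dz": 1.5, "twist": 0}
    - {"dx": 0, "dy": 0, "dz": 2.0, "twist": 0}
    - {"dx": 0, "dy": 0, "dz": 2.4, "twist": 0}
    - {"dx": 0, "dy": 0, "dz": 2.8, "twist": 0}
    - {"dx": 0, "dy": 0, "dz": 3.0, "twist": 0}
    - {"dx": 0, "dy": 0, "dz": 3.0, "twist": 0}

```text
clock: 6.17
position: [0.532, 0.039, 0.0253]
tool_rot: [-1.272, 1.569, -1.228]
force: [-2.3, 0.1, 5.9]
grip_width: 0.0233
```

```bash
python3 - <<'E'
from h import *
s,M=st(); print(s['moment'])
E
```

```text
t 6.17 p [0.532  0.039  0.0253] F [-2.33  0.08  5.91] w 0.0233 q [-0.13  0.71 -0.08  1.97  0.11  0.46  1.33]
[[ 0.001 -0.044  0.999]
 [-0.002  0.999  0.044]
 [-1.    -0.002  0.   ]]
[-0.06622957  0.59048305 -0.01754528]
```

arm_command:
  commands:
    - {"dx": 0, "dy": 0, "dz": 0.4, "twist": 0}
    - {"dx": 0, "dy": 0, "dz": 0.8, "twist": 0}
    - {"dx": 0, "dy": 0, "dz": 1.2, "twist": 0}
    - {"dx": 0, "dy": 0, "dz": 1.6, "twist": 0}
    - {"dx": 0, "dy": 0, "dz": 1.9, "twist": 0}
    - {"dx": 0, "dy": 0, "dz": 1.9, "twist": 0}

```text
clock: 6.67
position: [0.5507, 0.0398, 0.0253]
tool_rot: [-1.908, 1.569, -1.864]
force: [-2.3, 0.3, 7.2]
grip_width: 0.0236
```

```bash
python3 - <<'E'
from h import *
s,M=st(); print(s['moment'])
im=imaging.grab_frame('scene')[:,:,::-1]; cv2.imwrite('pics/s7.png',cv2.resize(im[195:315,215:365],None,fx=5,fy=5,interpolation=cv2.INTER_CUBIC))
E
```

```text
t 6.67 p [0.5507 0.0398 0.0253] F [-2.25  0.26  7.18] w 0.0236 q [-0.12  0.72 -0.08  1.92  0.11  0.5   1.33]
[[-0.001 -0.044  0.999]
 [-0.002  0.999  0.044]
 [-1.    -0.002 -0.001]]
[-0.0348091   0.56093293 -0.02680264]
```

View pics/s7.png

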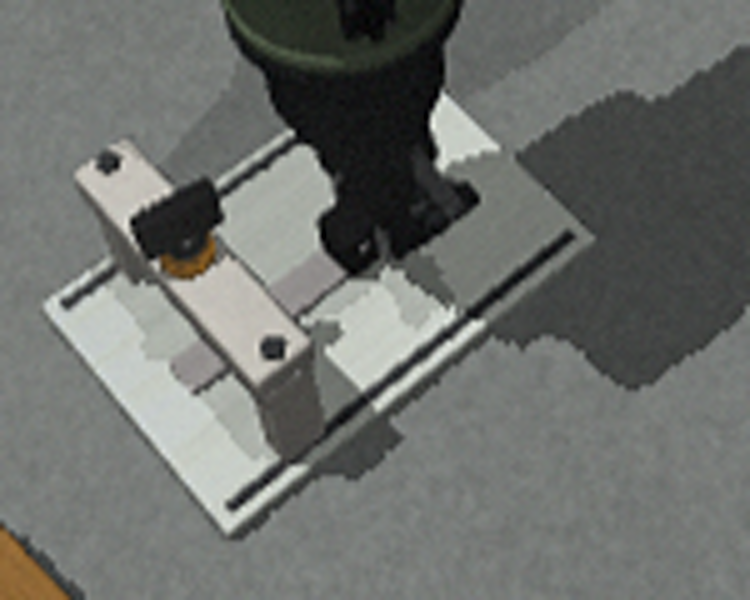

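The tip has emerged past the blade at crop (183,381). Releasing and rising.

arm_command:
  commands:
    - {"dx": 0, "dy": 0, "dz": 0, "twist": 0}
    - {"dx": 0, "dy": 0, "dz": 0, "twist": 0}
    - {"dx": 0, "dy": 0, "dz": 0, "twist": 0}
    - {"dx": -1, "dy": 0, "dz": 0, "twist": 0}
    - {"dx": -3, "dy": 0, "dz": 0, "twist": 0}
    - {"dx": -6.5, "dy": 0, "dz": 0, "twist": 0}
    - {"dx": -10.5, "dy": 0, "dz": 0, "twist": 0}
    - {"dx": -14, "dy": 0, "dz": 1, "twist": 0.05}
    - {"dx": -14, "dy": 0, "dz": 4, "twist": 0.1}
    - {"dx": -14, "dy": 0, "dz": 4, "twist": 0.113}
    - {"dx": -14, "dy": 0, "dz": 4, "twist": 0.113}
    - {"dx": -14, "dy": 0, "dz": 4, "twist": 0.113}
  grip: 0.2

```text
clock: 7.72
position: [0.5901, 0.0418, 0.1655]
tool_rot: [-1.892, 1.569, -1.96]
force: [-0.4, -0.3, -0.4]
grip_width: 0.034
```

```bash
python3 - <<'E'
from h import *
for n in('wrist','scene','top'): cv2.imwrite(f'pics/{n}8.png',imaging.grab_frame(n)[:,:,::-1])
s,M=st()
cs=imaging.camera_info('scene'); im=cv2.imread('pics/scene8.png')
w=cv2.imread('pics/wrist8.png'); a=cv2.resize(im[195:315,215:365],(400,320),interpolation=cv2.INTER_CUBIC); b=cv2.resize(w,(400,250))
cv2.imwrite('pics/m8.png',np.vstack([a,b]))
print('tip',cast(cs,[(183.5/5-.5+215,381.5/5-.5+195)],.016))
E
```

```text
t 7.87 p [0.59   0.0418 0.1652] F [ 0.32  0.35 -0.17] w 0.0343 q [-0.12  0.56 -0.07  1.76  0.05  0.83  1.29]
[[-0.001  0.068  0.998]
 [-0.002  0.998 -0.068]
 [-1.    -0.002 -0.001]]
tip [[0.66793942 0.04753581 0.016     ]]
```

View pics/m8.png

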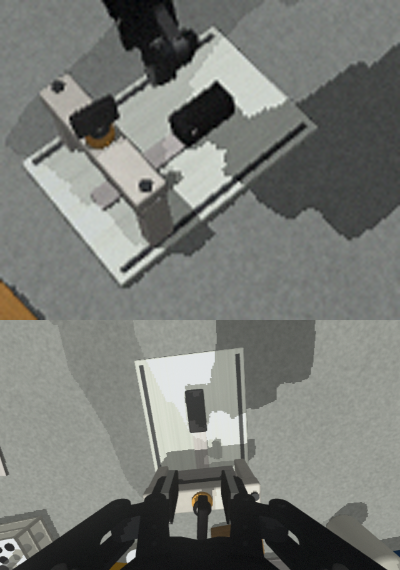

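View pics/wrist8.png

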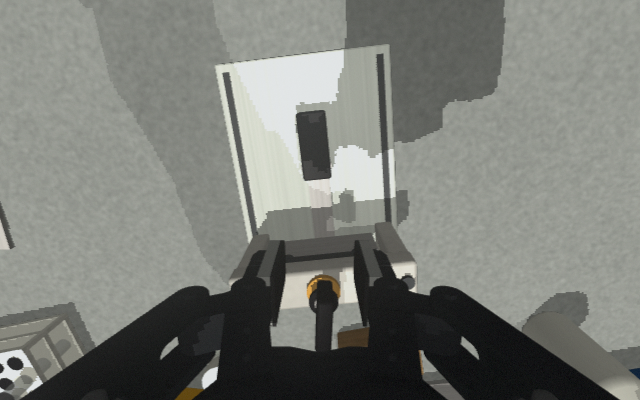

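```bash
python3 - <<'E'
from h import *
ci=imaging.camera_info('wrist'); w=cv2.imread('pics/wrist8.png')
cv2.imwrite('pics/k8.png',cv2.resize(w[260:360,270:370],None,fx=5,fy=5,interpolation=cv2.INTER_CUBIC))
print(cast(ci,[(322.5,287),(324,340)],.144)); print(proj(ci,[[.643,.0437,.144],[.625,.045,.144],[.661,.0425,.144]]))
E
```

```text
[[0.61663052 0.04133584 0.144     ]
 [0.65292424 0.03987106 0.144     ]]
[[329.37626949 325.76341438]
 [329.78650214 299.3526867 ]
 [329.15186185 350.75044196]]
```

View pics/k8.png

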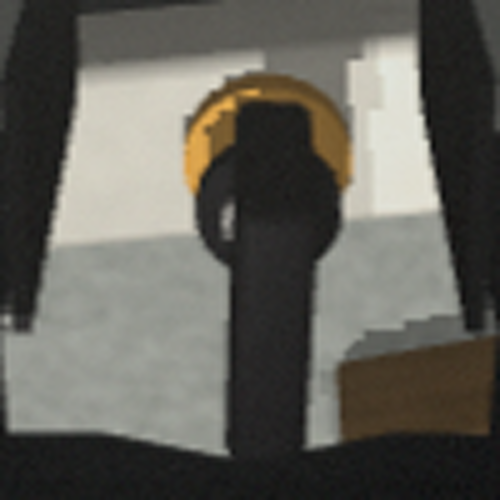

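```bash
python3 - <<'E'
from h import *
ci=imaging.camera_info('wrist'); s,M=st()
P=cast(ci,[(324.4,302.5),(323.2,348)],.144);print(P); d=P[1]-P[0];print(np.arctan2(d[1],d[0])); c=P[0]+d/np.linalg.norm(d)*.018; print(c,(c-s['position'])@M*100)
E
```

```text
t 7.87 p [0.59   0.0418 0.1652] F [ 0.32  0.35 -0.17] w 0.0343 q [-0.12  0.56 -0.07  1.76  0.05  0.83  1.29]
[[-0.001  0.068  0.998]
 [-0.002  0.998 -0.068]
 [-1.    -0.002 -0.001]]
[[0.62688547 0.0417678  0.144     ]
 [0.65872758 0.03901306 0.144     ]]
-0.08629765555680444
[0.64481849 0.04021637 0.144     ] [2.11060184 0.22128823 5.48195925]
```

arm_command:
  commands:
    - {"dx": 0, "dy": 0.25, "dz": 2.5, "twist": 0.01}
    - {"dx": 0, "dy": 0.25, "dz": 4.5, "twist": 0.01}
    - {"dx": 0, "dy": 0.25, "dz": 5.4, "twist": 0.01}
    - {"dx": 0.5, "dy": 0.25, "dz": 5.4, "twist": 0.01}
    - {"dx": 2, "dy": 0.25, "dz": 5.4, "twist": 0.01}
    - {"dx": 3.5, "dy": 0.25, "dz": 5.4, "twist": 0.01}
    - {"dx": 4.3, "dy": 0.25, "dz": 5.4, "twist": 0.01}
    - {"dx": 4.3, "dy": 0.25, "dz": 5.4, "twist": 0.01}
    - {"dx": 4.3, "dy": 0.25, "dz": 5.4, "twist": 0.01}

```text
clock: 8.62
position: [0.6435, 0.0405, 0.122]
tool_rot: [-2.287, 1.568, -2.365]
force: [0.8, 0.3, 0.2]
grip_width: 0.0339
```

```bash
python3 - <<'E'
from h import *
s,M=st()
w=imaging.grab_frame('wrist')[:,:,::-1]
cv2.imwrite('pics/k9.png',cv2.resize(w[230:360,240:400],None,fx=4,fy=4,interpolation=cv2.INTER_CUBIC))
E
```

```text
t 8.62 p [0.6435 0.0405 0.122 ] F [0.78 0.32 0.2 ] w 0.0339 q [-0.12  0.69 -0.06  1.64  0.05  0.82  1.29]
[[-0.002  0.078  0.997]
 [-0.002  0.997 -0.078]
 [-1.    -0.002 -0.002]]
```

View pics/k9.png

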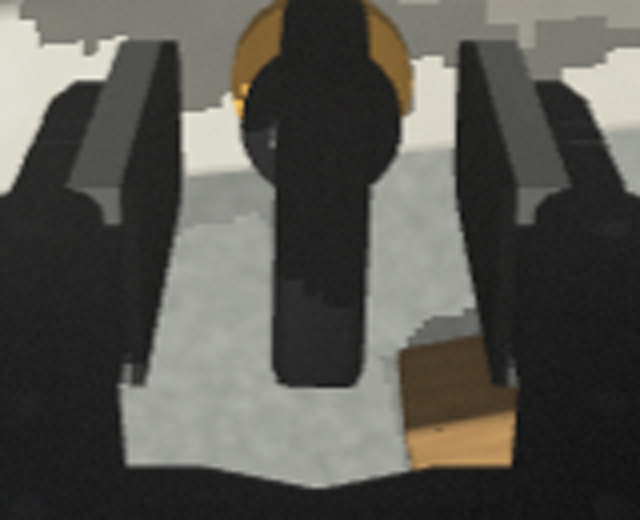

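arm_command:
  commands:
    - {"dx": 0, "dy": 0, "dz": 0.1, "twist": 0}
    - {"dx": 0, "dy": 0, "dz": 0.1, "twist": 0}
    - {"dx": 0, "dy": 0, "dz": 0.1, "twist": 0}
    - {"dx": 0, "dy": 0, "dz": 0.1, "twist": 0}
    - {"dx": 0, "dy": 0, "dz": 0.1, "twist": 0}
    - {"dx": 0, "dy": 0, "dz": 0.1, "twist": 0}
  grip: 1
  squeeze: 25

```text
clock: 9.17
position: [0.6454, 0.0407, 0.1235]
tool_rot: [-1.05, 1.569, -1.128]
force: [-0.6, 1.1, 7.3]
grip_width: 0.0095
```

```bash
python3 - <<'E'
from h import *
s,M=st();print(s['moment'],'yaw',np.arctan2(M[1,2],M[0,2]))
E
```

```text
t 9.17 p [0.6454 0.0407 0.1235] F [-0.57  1.12  7.3 ] w 0.0095 q [-0.12  0.69 -0.06  1.63  0.05  0.83  1.29]
[[ 0.001  0.078  0.997]
 [-0.001  0.997 -0.078]
 [-1.    -0.001  0.001]]
[0.20365337 0.18402321 0.01915161] yaw -0.07809332765003683
```

arm_command:
  commands:
    - {"dx": 0, "dy": 0, "dz": 0, "twist": 0.1}
    - {"dx": 0, "dy": 0, "dz": 0, "twist": 0.2}
    - {"dx": 0, "dy": 0, "dz": 0, "twist": 0.3}
    - {"dx": 0, "dy": 0, "dz": 0, "twist": 0.4}
    - {"dx": 0, "dy": 0, "dz": 0, "twist": 0.5}
    - {"dx": 0, "dy": 0, "dz": 0, "twist": 0.6}
    - {"dx": 0, "dy": 0, "dz": 0, "twist": 0.7}
    - {"dx": 0, "dy": 0, "dz": 0, "twist": 0.7}

```text
clock: 9.83
position: [0.6452, 0.0402, 0.1236]
tool_rot: [-0.665, 1.569, -1.449]
force: [-1.9, -3.9, -0.3]
grip_width: 0.0091
```

```bash
python3 - <<'E'
from h import *
s,M=st();print(s['moment'],'yaw',np.arctan2(M[1,2],M[0,2]))
E
```

```text
t 9.83 p [0.6452 0.0402 0.1236] F [-1.89 -3.86 -0.29] w 0.0091 q [-0.24  0.69  0.13  1.64 -0.11  0.82  0.72]
[[ 0.     0.706  0.709]
 [-0.002  0.709 -0.706]
 [-1.    -0.001  0.002]]
[-0.57338199  0.37492174 -0.12166552] yaw -0.7834149821647062
```

arm_command:
  commands:
    - {"dx": 0, "dy": 0, "dz": 0, "twist": 0.1}
    - {"dx": 0, "dy": 0, "dz": 0, "twist": 0.2}
    - {"dx": 0, "dy": 0, "dz": 0, "twist": 0.3}
    - {"dx": 0, "dy": 0, "dz": 0, "twist": 0.4}
    - {"dx": 0, "dy": 0, "dz": 0, "twist": 0.5}
    - {"dx": 0, "dy": 0, "dz": 0, "twist": 0.6}
    - {"dx": 0, "dy": 0, "dz": 0, "twist": 0.7}
    - {"dx": 0, "dy": 0, "dz": 0, "twist": 0.77}
    - {"dx": 0, "dy": 0, "dz": 0, "twist": 0.77}

```text
clock: 10.58
position: [0.6446, 0.0399, 0.1236]
tool_rot: [-0.346, 1.568, -1.901]
force: [-4.0, -2.7, 1.5]
grip_width: 0.0097
```

```bash
python3 - <<'E'
from h import *
s,M=st();print(s['moment'],'yaw',np.arctan2(M[1,2],M[0,2]))
for n in('scene','top'): cv2.imwrite(f'pics/{n}10.png',imaging.grab_frame(n)[:,:,::-1])
E
```

```text
t 10.58 p [0.6446 0.0399 0.1236] F [-4.02 -2.67  1.48] w 0.0097 q [-0.37  0.72  0.33  1.65 -0.29  0.83  0.1 ]
[[-0.001  1.     0.016]
 [-0.003  0.016 -1.   ]
 [-1.    -0.001  0.003]]
[-0.45112768  0.8984181  -0.12850572] yaw -1.5546549230308826
```

arm_command:
  commands:
    - {"dx": 0, "dy": 0, "dz": 0, "twist": 0}
    - {"dx": 0, "dy": 0, "dz": 0, "twist": 0}
    - {"dx": 0, "dy": 0, "dz": 0, "twist": 0}
    - {"dx": -2, "dy": 0, "dz": 0, "twist": 0}
    - {"dx": -4, "dy": 0, "dz": 0, "twist": -0.1}
    - {"dx": -4, "dy": -1.5, "dz": -0.1, "twist": -0.2}
    - {"dx": -4, "dy": -4, "dz": -0.1, "twist": -0.3}
    - {"dx": -4, "dy": -7, "dz": -0.1, "twist": -0.42}
    - {"dx": -4, "dy": -9, "dz": -0.1, "twist": -0.54}
    - {"dx": -3, "dy": -9.4, "dz": -0.14, "twist": -0.66}
    - {"dx": -2, "dy": -9.4, "dz": -0.14, "twist": -0.78}
    - {"dx": -1, "dy": -9.4, "dz": -0.14, "twist": -0.9}
  grip: 0.2

```text
clock: 11.68
position: [0.5507, 0.0397, 0.1339]
tool_rot: [-0.715, 1.569, -1.358]
force: [-0.0, 0.4, 0.9]
grip_width: 0.0344
```

```bash
python3 - <<'E'
from h import *
s,M=st();y=np.arctan2(M[1,2],M[0,2]);print('yaw',y)
print('delta tool cm',(np.array([.5507,.0398,.026])-s['position'])@M*100,'twist',-(0.043-y))
E
```

```text
t 11.68 p [0.5507 0.0397 0.1339] F [-0.03  0.36  0.94] w 0.0344 q [-0.25  0.55  0.1   1.89 -0.08  0.71  0.82]
[[ 0.     0.599  0.801]
 [-0.002  0.801 -0.599]
 [-1.    -0.001  0.002]]
yaw -0.6425459786027594
delta tool cm [10.79365659  0.01818623 -0.02333399] twist -0.6855459786027595
```

arm_command:
  commands:
    - {"dx": 1, "dy": 0, "dz": 0, "twist": -0.12}
    - {"dx": 2, "dy": 0, "dz": 0, "twist": -0.24}
    - {"dx": 3, "dy": 0, "dz": 0, "twist": -0.36}
    - {"dx": 4, "dy": 0, "dz": 0, "twist": -0.48}
    - {"dx": 5, "dy": 0, "dz": 0, "twist": -0.6}
    - {"dx": 6, "dy": 0, "dz": 0, "twist": -0.685}
    - {"dx": 7, "dy": 0, "dz": 0, "twist": -0.685}
    - {"dx": 8.8, "dy": 0, "dz": 0, "twist": -0.685}
    - {"dx": 10, "dy": 0, "dz": 0, "twist": -0.685}
    - {"dx": 10.6, "dy": 0, "dz": 0, "twist": -0.685}
    - {"dx": 10.75, "dy": 0, "dz": 0, "twist": -0.685}
    - {"dx": 10.75, "dy": 0, "dz": 0, "twist": -0.685}

```text
clock: 12.68
position: [0.5507, 0.0396, 0.0263]
tool_rot: [-1.604, 1.569, -1.562]
force: [-0.1, -0.1, 0.5]
grip_width: 0.0342
```

```bash
python3 - <<'E'
from h import *
s,M=st();y=np.arctan2(M[1,2],M[0,2]);print('yaw',y)
w=imaging.grab_frame('wrist')[:,:,::-1]
cv2.imwrite('pics/w11.png',w)
E
```

```text
t 12.68 p [0.5507 0.0396 0.0263] F [-0.14 -0.05  0.49] w 0.0342 q [-0.13  0.72 -0.07  1.92  0.11  0.5   1.34]
[[ 0.    -0.042  0.999]
 [-0.002  0.999  0.042]
 [-1.    -0.002 -0.   ]]
yaw 0.041835965983485664
```

View pics/w11.png

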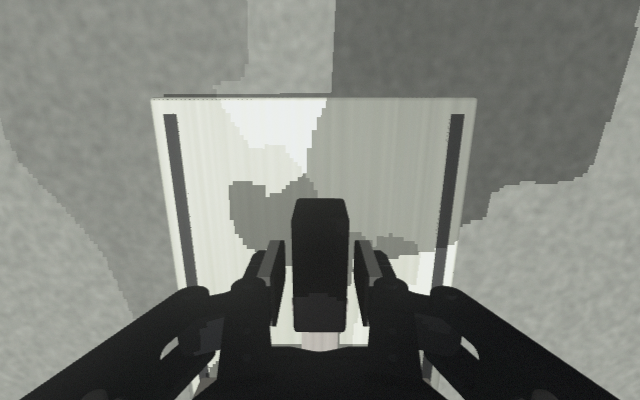

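Gauge grip (292–348, 198–332) sits between the pads. Closing for a pull test.

arm_command:
  commands:
    - {"dx": 0, "dy": 0, "dz": 0, "twist": 0}
    - {"dx": 0, "dy": 0, "dz": 0, "twist": 0}
    - {"dx": 0, "dy": 0, "dz": 0, "twist": 0}
    - {"dx": 0, "dy": 0, "dz": 0, "twist": 0}
    - {"dx": 0, "dy": 0, "dz": 0, "twist": 0}
  grip: 1
  squeeze: 30

```text
clock: 13.15
position: [0.5513, 0.0397, 0.0275]
tool_rot: [-0.892, 1.568, -0.851]
force: [-1.7, -0.5, 7.2]
grip_width: 0.0233
```

```bash
python3 - <<'E'
from h import *
s,M=st();print(s['moment'])
E
```

```text
t 13.15 p [0.5513 0.0397 0.0275] F [-1.72 -0.52  7.19] w 0.0233 q [-0.13  0.72 -0.07  1.92  0.11  0.5   1.34]
[[ 0.002 -0.042  0.999]
 [-0.002  0.999  0.042]
 [-1.    -0.002  0.002]]
[ 0.12933287  0.4278938  -0.08235749]
```

arm_command:
  commands:
    - {"dx": 0, "dy": 0, "dz": -0.1, "twist": 0}
    - {"dx": 0, "dy": 0, "dz": -0.2, "twist": 0}
    - {"dx": 0, "dy": 0, "dz": -0.3, "twist": 0}
    - {"dx": 0, "dy": 0, "dz": -0.4, "twist": 0}

```text
clock: 13.48
position: [0.5483, 0.0396, 0.0278]
tool_rot: [-0.441, 1.567, -0.399]
force: [6.0, 1.0, -4.9]
grip_width: 0.0235
```

```bash
python3 - <<'E'
from h import *
s,M=st();print(s['moment'])
E
```

```text
t 13.48 p [0.5483 0.0396 0.0278] F [ 6.02  1.05 -4.88] w 0.0235 q [-0.13  0.72 -0.07  1.93  0.11  0.49  1.33]
[[ 0.004 -0.042  0.999]
 [-0.002  0.999  0.042]
 [-1.    -0.002  0.004]]
[ 0.08825065 -1.11437925 -0.02719843]
```

arm_command:
  commands:
    - {"dx": 0.06, "dy": 0, "dz": 0, "twist": 0}
    - {"dx": 0.08, "dy": 0, "dz": -0.1, "twist": 0}
    - {"dx": 0.08, "dy": 0, "dz": -0.2, "twist": 0}
    - {"dx": 0.08, "dy": 0, "dz": -0.3, "twist": 0}

```text
clock: 13.82
position: [0.5467, 0.0397, 0.0275]
tool_rot: [-0.195, 1.564, -0.153]
force: [7.7, 0.4, -2.4]
grip_width: 0.0235
```

```bash
python3 - <<'E'
from h import *
s,M=st();print(s['moment'])
E
```

```text
t 13.82 p [0.5467 0.0397 0.0275] F [ 7.67  0.43 -2.44] w 0.0235 q [-0.13  0.71 -0.07  1.94  0.11  0.48  1.33]
[[ 0.007 -0.042  0.999]
 [-0.001  0.999  0.042]
 [-1.    -0.001  0.007]]
[ 0.04004743 -1.50164838 -0.04153686]
```

arm_command:
  commands:
    - {"dx": 0, "dy": 0, "dz": 0, "twist": 0}
    - {"dx": 0, "dy": 0, "dz": 0, "twist": 0}
    - {"dx": 0, "dy": 0, "dz": 0, "twist": 0}
    - {"dx": -1.5, "dy": 0, "dz": 0, "twist": 0}
    - {"dx": -3.5, "dy": 0, "dz": 0, "twist": 0}
    - {"dx": -3.5, "dy": 0, "dz": -3, "twist": 0}
    - {"dx": -3.5, "dy": 0, "dz": -5, "twist": 0}
    - {"dx": -3.5, "dy": 0, "dz": -5, "twist": 0}
  grip: 0.2

```text
clock: 14.48
position: [0.4928, 0.0371, 0.0622]
tool_rot: [-0.452, 1.566, -0.411]
force: [0.3, -0.6, 0.4]
grip_width: 0.0342
```

arm_command:
  commands:
    - {"dx": 0, "dy": 0, "dz": 0, "twist": 0}
    - {"dx": 0, "dy": 0, "dz": 0, "twist": 0}
    - {"dx": 0, "dy": 0, "dz": 0, "twist": 0}
    - {"dx": 1.5, "dy": 0, "dz": 0, "twist": 0}
    - {"dx": 2.9, "dy": 0, "dz": 0, "twist": 0}
    - {"dx": 3.4, "dy": 0, "dz": 0, "twist": 0}
    - {"dx": 3.6, "dy": 0, "dz": 0, "twist": 0}
    - {"dx": 3.6, "dy": 0, "dz": 0, "twist": 0}
  grip: 1

```text
clock: 15.15
position: [0.4929, 0.0371, 0.026]
tool_rot: [-0.561, 1.567, -0.519]
force: [-0.3, -0.3, -0.4]
grip_width: 0.0001
```

```bash
python3 - <<'E'
from h import *
s,M=st();print(s['moment'])
for n in('scene','wrist'):cv2.imwrite(f'pics/{n}12.png',imaging.grab_frame(n)[:,:,::-1])
im=cv2.imread('pics/scene12.png'); a=cv2.resize(im[195:315,215:365],(400,320),interpolation=cv2.INTER_CUBIC); b=cv2.resize(cv2.imread('pics/wrist12.png'),(400,250))
cv2.imwrite('pics/m12.png',np.vstack([a,b]))
E
```

```text
t 15.15 p [0.4929 0.0371 0.026 ] F [-0.31 -0.26 -0.43] w 0.0001 q [-0.15  0.67 -0.07  2.08  0.11  0.39  1.31]
[[ 0.003 -0.042  0.999]
 [-0.002  0.999  0.042]
 [-1.    -0.002  0.003]]
[-0.06595401 -0.04212277 -0.03699969]
```

View pics/m12.png

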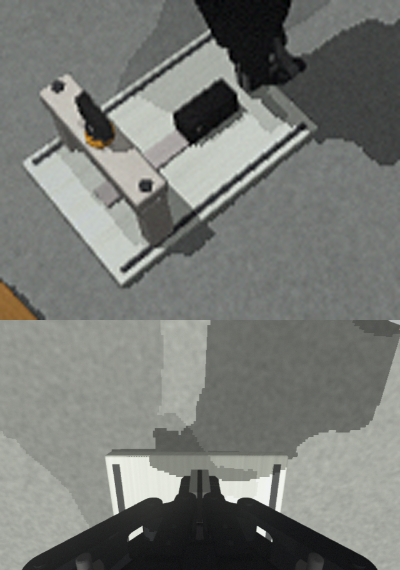

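arm_command:
  commands:
    - {"dx": 0, "dy": 0, "dz": 0.5, "twist": 0}
    - {"dx": 0, "dy": 0, "dz": 0.9, "twist": 0}
    - {"dx": 0, "dy": 0, "dz": 1.1, "twist": 0}
    - {"dx": 0, "dy": 0, "dz": 1.2, "twist": 0}
    - {"dx": 0, "dy": 0, "dz": 1.3, "twist": 0}
    - {"dx": 0, "dy": 0, "dz": 1.4, "twist": 0}
    - {"dx": 0, "dy": 0, "dz": 1.5, "twist": 0}
    - {"dx": 0, "dy": 0, "dz": 1.6, "twist": 0}

```text
clock: 15.92
position: [0.5063, 0.0375, 0.0263]
tool_rot: [-2.082, 1.568, -2.04]
force: [-20.4, -0.9, 14.9]
grip_width: -0.0001
```

arm_command:
  commands:
    - {"dx": 0, "dy": 0, "dz": 0.1, "twist": 0}
    - {"dx": 0, "dy": 0, "dz": 0.2, "twist": 0}

```text
clock: 16.08
position: [0.5064, 0.0374, 0.0261]
tool_rot: [-2.614, 1.565, -2.572]
force: [-17.0, -0.4, 14.9]
grip_width: -0.0001
```

arm_command:
  commands:
    - {"dx": 0, "dy": 0, "dz": 0.1, "twist": 0}
    - {"dx": 0, "dy": 0, "dz": 0.2, "twist": 0}

```text
clock: 16.25
position: [0.5064, 0.0373, 0.0258]
tool_rot: [-2.771, 1.561, -2.729]
force: [-18.0, 0.9, 16.1]
grip_width: -0.0
```

arm_command:
  commands:
    - {"dx": 0, "dy": 0, "dz": 0.1, "twist": 0}
    - {"dx": 0, "dy": 0, "dz": 0.2, "twist": 0}

```text
clock: 16.42
position: [0.5063, 0.0372, 0.0256]
tool_rot: [-2.842, 1.557, -2.8]
force: [-17.3, 1.5, 14.9]
grip_width: -0.0001
```

arm_command:
  commands:
    - {"dx": 0, "dy": 0, "dz": -1, "twist": 0}
    - {"dx": 0, "dy": 0, "dz": -1.5, "twist": 0}
    - {"dx": -3, "dy": 0, "dz": -1.5, "twist": 0.1}
    - {"dx": -6, "dy": 0, "dz": -1, "twist": 0.2}
    - {"dx": -10, "dy": 0, "dz": 0, "twist": 0.3}
    - {"dx": -14, "dy": 0, "dz": 2, "twist": 0.42}
    - {"dx": -14.2, "dy": 0, "dz": 5, "twist": 0.54}
    - {"dx": -14.2, "dy": 0, "dz": 7, "twist": 0.66}
    - {"dx": -14.2, "dy": 0, "dz": 8, "twist": 0.78}
    - {"dx": -14.2, "dy": 0, "dz": 8, "twist": 0.9}
    - {"dx": -14.2, "dy": 0, "dz": 8, "twist": 1.02}
    - {"dx": -14.2, "dy": 0, "dz": 8, "twist": 1.14}
  grip: 0.2

```text
clock: 17.42
position: [0.5884, 0.0412, 0.1664]
tool_rot: [-1.684, 1.557, -2.788]
force: [0.1, -1.3, -1.2]
grip_width: 0.0341
```

```bash
python3 - <<'E'
from h import *
s,M=st();y=np.arctan2(M[1,2],M[0,2]);print('yaw',y)
print('delta tool cm',(np.array([.6446,.0399,.1225])-s['position'])@M*100,'twist',-(-1.5546-y))
E
```

```text
t 17.42 p [0.5884 0.0412 0.1664] F [ 0.1  -1.32 -1.24] w 0.0341 q [-0.34  0.57  0.24  1.76 -0.17  0.84  0.44]
[[-0.013  0.893  0.45 ]
 [-0.005  0.45  -0.893]
 [-1.    -0.014 -0.002]]
yaw -1.1036010896285462
delta tool cm [4.3151376  5.0224139  2.65869008] twist 0.4509989103714538
```

arm_command:
  commands:
    - {"dx": 0, "dy": 2.5, "dz": 1.3, "twist": 0.1}
    - {"dx": 0, "dy": 4.5, "dz": 2.4, "twist": 0.2}
    - {"dx": 0, "dy": 5, "dz": 2.65, "twist": 0.32}
    - {"dx": 0, "dy": 5, "dz": 2.65, "twist": 0.44}
    - {"dx": 1, "dy": 5, "dz": 2.65, "twist": 0.45}
    - {"dx": 2.5, "dy": 5, "dz": 2.65, "twist": 0.45}
    - {"dx": 4, "dy": 5, "dz": 2.65, "twist": 0.45}
    - {"dx": 4.3, "dy": 5, "dz": 2.65, "twist": 0.45}
    - {"dx": 4.3, "dy": 5, "dz": 2.65, "twist": 0.45}
    - {"dx": 4.3, "dy": 5, "dz": 2.65, "twist": 0.45}

```text
clock: 18.25
position: [0.6444, 0.0398, 0.1229]
tool_rot: [-1.228, 1.557, -2.78]
force: [0.4, 0.6, 1.2]
grip_width: 0.034
```

```bash
python3 - <<'E'
from h import *
s,M=st();y=np.arctan2(M[1,2],M[0,2]);print('yaw',y)
w=imaging.grab_frame('wrist')[:,:,::-1]
cv2.imwrite('pics/k13.png',cv2.resize(w[230:360,240:400],None,fx=4,fy=4,interpolation=cv2.INTER_CUBIC))
E
```

```text
t 18.25 p [0.6444 0.0398 0.1229] F [0.35 0.65 1.21] w 0.034 q [-0.37  0.72  0.33  1.64 -0.29  0.85  0.1 ]
[[-0.013  1.     0.019]
 [-0.005  0.019 -1.   ]
 [-1.    -0.013  0.005]]
yaw -1.55206028971584
```

View pics/k13.png

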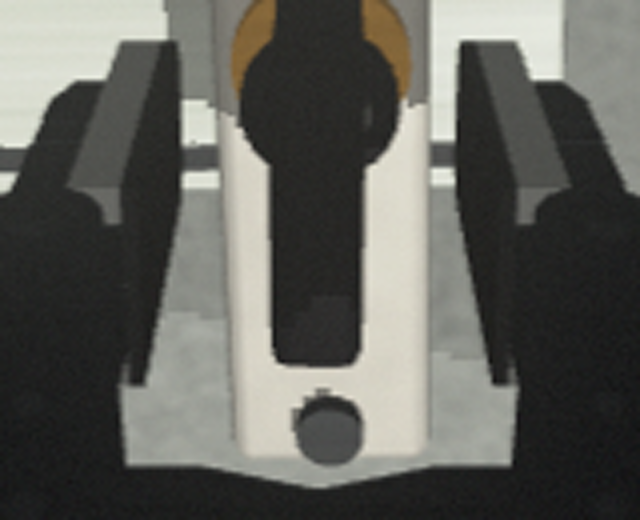

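Knob bar (crop 275–362) is vertical and centred between the pads. Gripping and backing off 0.2 rad.

arm_command:
  commands:
    - {"dx": 0, "dy": 0, "dz": 0, "twist": 0}
    - {"dx": 0, "dy": 0, "dz": 0, "twist": 0}
    - {"dx": 0, "dy": 0, "dz": 0, "twist": 0}
    - {"dx": 0, "dy": 0, "dz": 0, "twist": 0}
    - {"dx": 0, "dy": 0, "dz": 0, "twist": 0}
    - {"dx": 0, "dy": 0, "dz": 0, "twist": 0}
  grip: 1
  squeeze: 25

```text
clock: 18.8
position: [0.6446, 0.0397, 0.1242]
tool_rot: [-1.232, 1.558, -2.784]
force: [-5.8, -0.5, 7.8]
grip_width: 0.0091
```

```bash
python3 - <<'E'
from h import *
s,M=st();y=np.arctan2(M[1,2],M[0,2]);print('yaw',y,s['moment'])
E
```

```text
t 18.8 p [0.6446 0.0397 0.1242] F [-5.8  -0.48  7.77] w 0.0091 q [-0.37  0.72  0.33  1.64 -0.29  0.85  0.1 ]
[[-0.012  1.     0.018]
 [-0.004  0.018 -1.   ]
 [-1.    -0.012  0.004]]
yaw -1.5523116162579644 [-0.00333432  0.77974171 -0.00866828]
```

arm_command:
  commands:
    - {"dx": 0, "dy": 0, "dz": 0, "twist": -0.1}
    - {"dx": 0, "dy": 0, "dz": 0, "twist": -0.2}
    - {"dx": 0, "dy": 0, "dz": 0, "twist": -0.2}
    - {"dx": 0, "dy": 0, "dz": 0, "twist": -0.2}

```text
clock: 19.13
position: [0.6447, 0.0397, 0.1243]
tool_rot: [-1.453, 1.558, -2.808]
force: [0.2, -0.4, -4.5]
grip_width: 0.0099
```

```bash
python3 - <<'E'
from h import *
s,M=st();y=np.arctan2(M[1,2],M[0,2]);print('yaw',y,s['moment'])
print('delta tool cm to gauge after rise',(np.array([.546,.0395,.1236])-s['position'])@M*100,'twist',-(0.042-y))
E
```

```text
t 19.13 p [0.6447 0.0397 0.1243] F [ 0.25 -0.37 -4.53] w 0.0099 q [-0.33  0.71  0.28  1.63 -0.24  0.84  0.26]
[[-0.012  0.977  0.214]
 [-0.004  0.214 -0.977]
 [-1.    -0.012  0.001]]
yaw -1.3552419531948328 [ 0.0525517  -0.52670729  0.09800407]
delta tool cm to gauge after rise [ 0.18762587 -9.64202623 -2.08816228] twist -1.3972419531948328
```

arm_command:
  commands:
    - {"dx": 0, "dy": 0, "dz": 0, "twist": 0}
    - {"dx": 0, "dy": 0, "dz": 0, "twist": 0}
    - {"dx": 0, "dy": 0, "dz": 0, "twist": 0}
    - {"dx": -2, "dy": 0, "dz": 0, "twist": 0}
    - {"dx": -4, "dy": 0, "dz": 0, "twist": -0.1}
    - {"dx": -4, "dy": -1.5, "dz": -0.3, "twist": -0.2}
    - {"dx": -4, "dy": -4, "dz": -0.9, "twist": -0.3}
    - {"dx": -4, "dy": -7, "dz": -1.5, "twist": -0.42}
    - {"dx": -4, "dy": -9, "dz": -1.9, "twist": -0.54}
    - {"dx": -3, "dy": -9.6, "dz": -2.1, "twist": -0.66}
    - {"dx": -2, "dy": -9.6, "dz": -2.1, "twist": -0.78}
    - {"dx": -1, "dy": -9.6, "dz": -2.1, "twist": -0.9}
  grip: 0.2

```text
clock: 20.13
position: [0.5464, 0.04, 0.1358]
tool_rot: [-2.355, 1.559, -2.805]
force: [0.4, -0.5, 0.2]
grip_width: 0.0342
```

```bash
python3 - <<'E'
from h import *
s,M=st();y=np.arctan2(M[1,2],M[0,2]);print('yaw',y)
print('delta tool cm',(np.array([.5465,.0397,.0262])-s['position'])@M*100,'twist',-(0.042-y))
E
```

```text
t 20.13 p [0.5464 0.04   0.1358] F [ 0.41 -0.52  0.19] w 0.0342 q [-0.22  0.54  0.05  1.89 -0.04  0.72  0.97]
[[-0.011  0.435  0.9  ]
 [-0.004  0.9   -0.435]
 [-1.    -0.008 -0.008]]
yaw -0.4501807737116193
delta tool cm [10.95568158  0.06874169  0.10878819] twist -0.4921807737116193
```

arm_command:
  commands:
    - {"dx": 1, "dy": 0, "dz": 0, "twist": -0.12}
    - {"dx": 2.5, "dy": 0, "dz": 0.1, "twist": -0.24}
    - {"dx": 4, "dy": 0, "dz": 0.1, "twist": -0.36}
    - {"dx": 5.5, "dy": 0.05, "dz": 0.1, "twist": -0.48}
    - {"dx": 6.5, "dy": 0.05, "dz": 0.1, "twist": -0.492}
    - {"dx": 8, "dy": 0.05, "dz": 0.1, "twist": -0.492}
    - {"dx": 9.5, "dy": 0.05, "dz": 0.1, "twist": -0.492}
    - {"dx": 10.6, "dy": 0.05, "dz": 0.1, "twist": -0.492}
    - {"dx": 10.9, "dy": 0.05, "dz": 0.1, "twist": -0.492}
    - {"dx": 10.9, "dy": 0.05, "dz": 0.1, "twist": -0.492}
    - {"dx": 10.9, "dy": 0.05, "dz": 0.1, "twist": -0.492}

```text
clock: 21.05
position: [0.5466, 0.0396, 0.0272]
tool_rot: [-2.825, 1.56, -2.784]
force: [-0.5, -0.3, 0.5]
grip_width: 0.0339
```

arm_command:
  commands:
    - {"dx": 0, "dy": 0, "dz": 0, "twist": 0}
    - {"dx": 0, "dy": 0, "dz": 0, "twist": 0}
    - {"dx": 0, "dy": 0, "dz": 0, "twist": 0}
    - {"dx": 0, "dy": 0, "dz": 0, "twist": 0}
    - {"dx": 0, "dy": 0, "dz": 0, "twist": 0}
  grip: 1
  squeeze: 20

```text
clock: 21.47
position: [0.547, 0.0396, 0.028]
tool_rot: [-2.799, 1.561, -2.759]
force: [-1.3, -0.4, 7.8]
grip_width: 0.0236
```

```bash
python3 - <<'E'
from h import *
s,M=st();y=np.arctan2(M[1,2],M[0,2]);print('yaw',y,s['moment'])
E
```

```text
t 21.47 p [0.547  0.0396 0.028 ] F [-1.29 -0.38  7.81] w 0.0236 q [-0.13  0.72 -0.07  1.93  0.1   0.51  1.34]
[[-0.009 -0.04   0.999]
 [-0.004  0.999  0.04 ]
 [-1.    -0.003 -0.01 ]]
yaw 0.04032217895233902 [-0.04369159  0.38202415 -0.09733611]
```

arm_command:
  commands:
    - {"dx": 0, "dy": 0, "dz": -0.1, "twist": 0}
    - {"dx": 0, "dy": 0, "dz": -0.2, "twist": 0}
    - {"dx": 0, "dy": 0, "dz": -0.3, "twist": 0}

```text
clock: 21.72
position: [0.5443, 0.0395, 0.0282]
tool_rot: [-2.78, 1.562, -2.74]
force: [3.5, 0.5, -3.9]
grip_width: 0.0235
```

```bash
python3 - <<'E'
from h import *
s,M=st();y=np.arctan2(M[1,2],M[0,2]);print('yaw',y,s['moment'])
E
```

```text
t 21.72 p [0.5443 0.0395 0.0282] F [ 3.54  0.49 -3.89] w 0.0235 q [-0.13  0.72 -0.07  1.93  0.1   0.5   1.34]
[[-0.008 -0.04   0.999]
 [-0.004  0.999  0.04 ]
 [-1.    -0.003 -0.009]]
yaw 0.04022167290446726 [ 0.05710609 -0.69741052 -0.01688867]
```

arm_command:
  commands:
    - {"dx": 0, "dy": 0, "dz": 0.1, "twist": 0}
    - {"dx": 0, "dy": 0, "dz": 0.2, "twist": 0}
    - {"dx": 0, "dy": 0, "dz": 0.3, "twist": 0}

```text
clock: 21.97
position: [0.5455, 0.0394, 0.028]
tool_rot: [-2.85, 1.558, -2.809]
force: [-13.1, -0.8, 10.4]
grip_width: 0.0234
```

arm_command:
  commands:
    - {"dx": 0, "dy": 0, "dz": 0.1, "twist": 0}
    - {"dx": 0, "dy": 0, "dz": 0.2, "twist": 0}

```text
clock: 22.13
position: [0.5456, 0.0394, 0.0279]
tool_rot: [-2.894, 1.554, -2.853]
force: [-17.3, 0.5, 18.8]
grip_width: 0.0235
```

arm_command:
  commands:
    - {"dx": 0.02, "dy": 0, "dz": -0.1, "twist": 0}
    - {"dx": 0.04, "dy": 0, "dz": -0.2, "twist": 0}
    - {"dx": 0.04, "dy": 0, "dz": -0.3, "twist": 0}

```text
clock: 22.38
position: [0.5439, 0.0395, 0.028]
tool_rot: [-2.873, 1.557, -2.833]
force: [5.7, 0.6, -0.4]
grip_width: 0.0235
```

```bash
python3 - <<'E'
from h import *
s,M=st();y=np.arctan2(M[1,2],M[0,2]);print('yaw',y,s['moment'])
E
```

```text
t 22.38 p [0.5439 0.0395 0.028 ] F [ 5.75  0.6  -0.38] w 0.0235 q [-0.13  0.72 -0.07  1.93  0.1   0.51  1.34]
[[-0.014 -0.04   0.999]
 [-0.004  0.999  0.04 ]
 [-1.    -0.004 -0.014]]
yaw 0.04020484209224978 [ 0.12354372 -1.27632626 -0.02069647]
```

All pull and push readings agree on P of about 4.4 N, which means a pull of about 5.3 N. Releasing and backing away.

arm_command:
  commands:
    - {"dx": 0, "dy": 0, "dz": 0, "twist": 0}
    - {"dx": 0, "dy": 0, "dz": 0, "twist": 0}
    - {"dx": 0, "dy": 0, "dz": 0, "twist": 0}
    - {"dx": 0, "dy": 0, "dz": 0, "twist": 0}
    - {"dx": -2, "dy": 0, "dz": 0, "twist": 0}
    - {"dx": -5, "dy": 0, "dz": 0, "twist": 0}
    - {"dx": -9, "dy": 0, "dz": 0, "twist": 0}
    - {"dx": -13, "dy": 0, "dz": -3, "twist": 0}
    - {"dx": -15, "dy": 0, "dz": -7, "twist": 0}
    - {"dx": -15, "dy": 0, "dz": -9, "twist": 0}
    - {"dx": -15, "dy": 0, "dz": -9, "twist": 0}
    - {"dx": -15, "dy": 0, "dz": -9, "twist": 0}
  grip: 0.1

```text
clock: 23.38
position: [0.4554, 0.0364, 0.18]
tool_rot: [-2.847, 1.558, -2.807]
force: [1.5, 0.8, 0.3]
grip_width: 0.0384
```

```bash
python3 - <<'E'
from h import *
s,M=st()
for n in('scene','top'):cv2.imwrite(f'pics/{n}14.png',imaging.grab_frame(n)[:,:,::-1])
im=cv2.imread('pics/scene14.png'); cv2.imwrite('pics/s14.png',cv2.resize(im[195:315,215:365],None,fx=5,fy=5,interpolation=cv2.INTER_CUBIC))
E
```

```text
t 23.38 p [0.4554 0.0364 0.18  ] F [1.47 0.75 0.27] w 0.0384 q [-0.13  0.35 -0.1   2.07  0.06  0.73  1.34]
[[-0.012 -0.04   0.999]
 [-0.004  0.999  0.04 ]
 [-1.    -0.004 -0.012]]
```

View pics/s14.png

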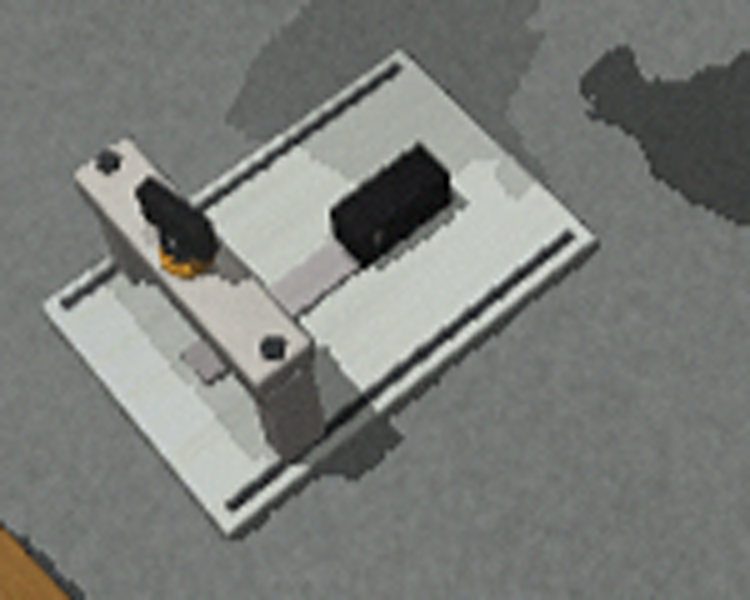

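```bash
python3 - <<'E'
from h import *
p=cast(imaging.camera_info('scene'),[((194.5)/5-.5+215,(369.5)/5-.5+195)],.016)[0]; print(p)
d=p[:2]-[.645,.0422]; c,s_=np.cos(.043),np.sin(.043); print('tip in bridge',d[0]*c+d[1]*s_,-d[0]*s_+d[1]*c)
order.job_done()
E
```

```text
[0.66083083 0.04575061 0.016     ]
tip in bridge 0.01596882897407513 0.00286681406928825
the job is handed in; nothing more can be done
```

I handed the job in at about 23.5 s of the 72 s. The gauge lies flat in the gap, lightly pinched, and the arm is clear of everything. No verdict was reported.

**What I did:**
- I took the large black-handled gauge, laid it on the bed and slid it under the open blade until its tip was about 23 mm beyond.
- I turned the screw from about 0.12 to 1.60 rad. A pull test there gave a pinch of about 7 N, so I backed the screw off to about 1.40 rad.

**Last checks:**
- **Drag:** the last pull slid the gauge at 5.75 N, with almost no vertical load. That means a pinch of about 4.4 N at nominal friction, or 3.7–5.3 N allowing for the 15 % uncertainty. The previous pull gave about 4.3 N, and the change from the first setting was close to what the screw pitch predicts.
- **Position:** in the last picture the tip is about 16 mm beyond the blade's middle and 3 mm off-centre. The gauge is square to within about 0.01 rad by the tool's angle at release.

**What did not go well:** the push tests were not clean. Pushing pressed the gauge down and jammed it at 17–20 N, so they count only as a rough bound. That bound agreed with the pulls. The pushes also left the tool tilted by about 14 mrad, which did not affect the grasps.

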